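# Eject a finished urethane pad from the press fixture and rack it

### The arm

A 6-joint arm with a two-finger parallel gripper is mounted at the origin on the work surface. World frame = base frame: x ahead of the robot, y to its left, z up, the work surface at z = 0. Lengths are in mm, angles in rad, forces in N, time in s.
With the tool pointing down it reaches from about 350 to 775 mm from the base axis. Payload 7.3 kg.
Tool frame: the origin (TCP) lies on the front face of the gripper's body, between the roots of the fingers; the fingertips stand 66 mm ahead of it and the grasp point (between the pads) lies 47 mm ahead of it (bot.tip_extent is the distance from the TCP to the fingertips, in mm); z points along the fingers, y is the line along which they close (so a half turn about z gives the same grasp; the last joint's range is limited). The gripper opens to 92 mm and grips with 3 to 60 N. Pads are 19 mm wide; open, the fingers measure 130 mm over their backs; the gripper's body (75 mm by 190 mm) begins 47 mm behind the grasp point.
Start: joints at [1.084, 0.342, 1.524, -0, 1.275, -0.146], TCP at [175.46, 494.826, 292.241] pointing down, gripper open.
Joint ranges: [-2.53, 2.53], [-0.77, 2.02], [0.04, 2.7], [-1, 4.14], [0.28, 2.66], [-3.11, 3.11]. Speed limits (rad/s): [2.57, 2.57, 3.14, 3.14, 3.14, 3.14].

### API

Orientations are given as [roll, pitch, yaw] about the fixed x, y, z axes, in that order (R = Rz(yaw) Ry(pitch) Rx(roll)).
In Python, from plant import readout, viewer, order, bot gives the robot as it stands.
- The arm moves only by the shell command python3 -m creep 'ROWS'. ROWS is text: rows parted by semicolons, each of 7 numbers parted by spaces: the shift along the world's x, y, z in m, then the turn, a rotation vector about the world's x, y, z in rad, then the opening in per cent of the stroke, from 0 (shut) to 100 (fully open). A call has 1 to 8 rows; each row shifts and turns the commanded pose from where the row before left it; what a row does not reach is not made up. A row lasts 1/12 s, in which the tool goes at most 41.7 mm and 7.16 degrees, less where a joint would pass 70% of its speed; a pose out of reach is approached as far as the arm can. A call is refused whole if a number of a shift passes 0.0417 or a number of a turn 0.125, either way. A call with a gripper value outside its range is refused whole. The fingers move at their own pace and stop on an object; the grip force is fixed at half the most. Time passes only in rows, so rows that do not move let the fingers close. It gives the time, the measured TCP pose, the force, the opening and the grip force at its end, in the units of the state.
- readout.get_obs(): the state, without advancing time (a new reading comes with each control period).
- viewer.capture(name): name is "scene" or "top" or "wrist"; returns the picture (420x560x3 uint8, red, green, blue); there is no depth.
- viewer.camera_info(name): a dict with "fx", "fy", "cx", "cy" (pixels), "D" ([k1, k2, p1, p2, k3] as OpenCV has them; the pictures are not rectified), "origin" and "rotation" of the camera in the world. Camera axes: x right, y up, looking along -z (the intrinsics and any distortion apply to the point x, -y, -z); pixel columns grow to the right and rows downward; lengths in mm; the calibration is good to about 2 mm. A picture is of the moment at which its call begins: read the wrist's pose just before it. camera_info takes no time and is no camera call; for the wrist camera it gives the pose at the moment of the call.
- order.close_job(): hands the job in; it is judged then, once.
The state is a dict: "time": time; "joint_positions": joint angles; "dq": joint speeds; "tau": joint torques, N m; "tool_pos": TCP position; "tcp_rot": TCP orientation; "contact_force": force on the tool from outside, world axes, zero at the start; "moment": the same for the moment, N m; "grip_width": finger opening in mm; "finger_force": force on a finger pad.
Only numpy, scipy, OpenCV 4.12 (cv2) and the standard library are available. Lean on these libraries where they do the work, as an engineer would, in place of code of your own. Each camera call takes 0.05 s, during which the arm holds its last target. There are 200 camera calls.

### The job

Unload the press fixture: slide its blue gate fully open by the black knob, press the red-knobbed spring ejector slide all the way in so that the amber pad is pushed out onto the apron, and let the slide spring back. Put that pad flat into the empty pocket of the green tray and slide the gate fully shut again, ready for the next part. Leave the other pads, the jar and the spare black handle where they are.

Things in the scene. Friction and masses are not known exactly. Their poses are not given: they have to be found in the camera images.
- fixture: Fixed aluminium fixture, base 96 (x) by 290 (y) mm, 12 mm thick. Origin on the bench under the nest's centre. A 48 mm lane runs along y: rear block (y -162 to -152, 42 mm high); nest (y -28 to +24, roofed, top 48 mm above bench); gate (y +27 to +33); open apron (y +34 to +118, surface 12 mm above bench, side rails and end lip 17 mm above bench). The pad leaves towards +y.
- gate (a joint): Blue sliding gate across the nest's mouth, 43 mm high: 0 = shut, 0.06 m = fully open; opens towards the fixture's -x; stays where it is left (about 1.5 N friction).
- gate_knob (a point): Centre of the top of the gate's upright black knob: round, 14 mm diameter, from 40 to 85 mm above the bench. With the gate shut it is at fixture x -66, y +30 mm; it moves with the gate.
- ejector (a joint): Spring ejector slide: 0 = home (out), 0.07 m = pressed to its stop. Pressing moves it towards the fixture's +y and drives the blade against the pad; takes about 3 N at first, 8 N at the stop; springs home when let go.
- ejector_knob (a point): Centre of the top of the ejector's upright red knob: round, 16 mm diameter, from 41 to 85 mm above the bench, on a 72 mm wide carriage 41 mm high. Home it is at fixture x 0, y -120 mm; it moves with the slide.
- pad: Amber urethane pad to be unloaded: upright disc, 44 mm diameter, 28 mm high, about 50 g, bright steel spot on top. Origin at the centre of its underside, z up. Starts in the nest; after a full press its centre lies about 68 mm along +y of the fixture's origin, on the apron.
- tray_green: Green tray fixed to the bench, 150 (x) by 92 (y) mm, floor 4 mm thick, rim and divider 10 mm above the bench. Two pockets 69 by 84 mm with centres at x -36.5 and +36.5 mm; origin at the centre of its underside. The -x pocket holds a finished pad, the +x pocket is empty.
- tray_green_free (a point): Centre of the floor of the green tray's empty (+x) pocket, 4 mm above the bench; the pad goes here.
- tray_red: Red reject tray of the same size and make; not used. Green and red may change sides.
- done_pad: Bystander: finished amber pad, same size, in the green tray's -x pocket.
- scrap_pad: Bystander: dark brown scrap pad, same size, in the red tray's -x pocket.
- jar: Bystander: grey jar, 56 mm diameter, 65 mm high, beyond the fixture. Origin at its underside.
- grip: Bystander: spare black machine handle standing upright, 34 mm diameter at the foot, 85 mm high, beyond the fixture. Origin at its underside.
Mind the look-alikes: they are no part of the job. What is shaped like the pad but turquoise is not meant.

How it is judged (in metres and radians):
On the way, in this order (a step that is already met when the one before it is completed fails the run):
1. the gate is fully open (0.052 m or more) with the pad still in the nest (value of joint gate above 0.052 m and y of pad in the frame of fixture below 0.015 m), for 0.1 s.
2. the ejector slide is pressed home (0.064 m or more) and the pad is out on the apron (value of joint ejector above 0.064 m and y of pad in the frame of fixture between 0.058 and 0.115 m and x of pad in the frame of fixture between -0.03 and 0.03 m and z of pad in the frame of fixture below 0.022 m), for 0.1 s.
At the end, for the whole second after the job is handed in: The ejected pad lies flat (within 0.12 rad) and at rest on the floor of the green tray's empty pocket (its centre within 16 mm along and 24 mm across of the pocket's centre, underside within 8 mm of the bench); the gate is shut (under 6 mm) and the ejector slide is back home (under 6 mm) (x of pad in the frame of tray_green between 0.0205 and 0.0525 m and y of pad in the frame of tray_green between -0.024 and 0.024 m and z of pad in the frame of tray_green between 0 and 0.008 m and angle between pad's own z axis and vertical below 0.12 rad and linear speed of pad below 0.02 m/s and value of joint each of gate, ejector below 0.006 m); the robot touches nothing.
It fails at once if a bystander (finished pad, scrap pad, jar or spare handle) is moved more than 25 mm or tipped (distance of any of done_pad, scrap_pad, jar, grip from where it was at the start of the episode above 0.025 m or angle between any of done_pad, scrap_pad, jar, grip's own z axis and vertical above 0.5 rad).
It also fails if it takes over 72 s, if anything falls off the work surface, if the arm or the gripper's body presses on something with over 40 N, if the wrist force passes 120 N, or if a joint passes its speed limit or range.

## Working session

There is one attempt and no reset: what is moved stays moved. The work goes in short steps, Python scripts to look and compute and a shell command to move; the robot and the scene stay as the last step left them, time stands still between calls to the robot, and variables do not carry over. Pictures are saved under pics/ and viewed, at most 12 in all, crops included, and the job is handed in when it is done.

```bash
mkdir -p pics; ls
python3 - <<'E'
from plant import readout, viewer, order, bot
import cv2,numpy as np
print(readout.get_obs())
for n in("scene","top"):
    im=viewer.capture(n); cv2.imwrite(f"pics/{n}0.png",im[:,:,::-1]); print(n,viewer.camera_info(n))
E
```

```text
pics
{'time': 0.0, 'joint_positions': array([ 1.08397661e+00,  3.42703856e-01,  1.52502662e+00, -7.64965342e-06,
        1.27538950e+00, -1.46007096e-01]), 'dq': array([ 9.77653927e-04,  5.07131742e-05, -1.72570199e-03, -1.36723543e-03,
       -1.64917975e-03, -3.63826187e-04]), 'tau': array([ 8.71402572e-04, -4.31242096e+01, -2.44218671e+01,  7.17372377e-02,
        5.61437861e-02, -1.24230228e-04]), 'tool_pos': array([175.32032523, 494.53191829, 291.55132658]), 'tcp_rot': array([-3.14008052e+00, -2.14971284e-04,  2.80078210e+00]), 'contact_force': array([-0.8753216 , -0.39216914,  0.16713107]), 'moment': array([-0.0679158 , -0.02967461, -0.02080489]), 'finger_force': 0.0, 'grip_width': 91.77267543182808}
scene {'fx': 411.2969203905241, 'fy': 411.2969203905241, 'cx': 285.20443097671074, 'cy': 207.07937832145748, 'D': array([-0.12785689,  0.        ,  0.        ,  0.        ,  0.        ]), 'origin': array([1126.54404987,   50.18222193,  825.07978732]), 'rotation': array([0.62776053, 0.01303612, 1.66282631])}
top {'fx': 450.0236823575602, 'fy': 450.0236823575602, 'cx': 288.28458645363884, 'cy': 214.34190497659426, 'D': array([0.01545509, 0.        , 0.        , 0.        , 0.        ]), 'origin': array([ 521.68381158,   -9.77285501, 1030.94144259]), 'rotation': array([ 0.04387064,  0.01747435, -1.55227052])}
```

View pics/top0.png

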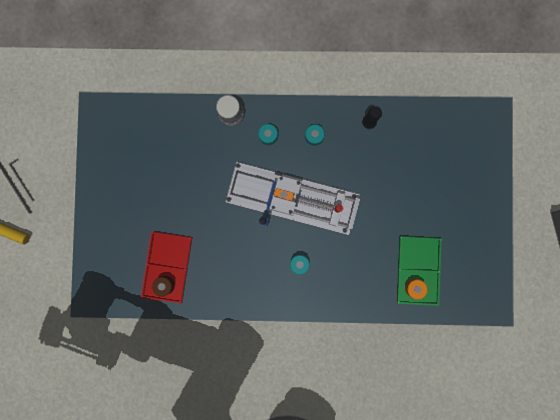

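View pics/scene0.png

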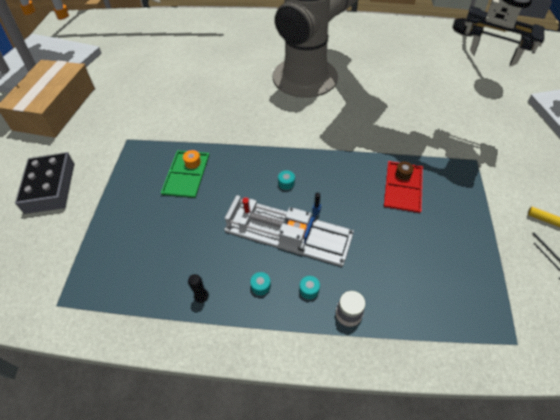

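The top view shows the fixture in the middle: red knob at (339,208), gate knob at (265,217), and the apron on the left, which is world +y. The green tray is at right with its empty pocket at (419,253) and the finished pad at (417,289). In the scene view the red knob is at (246,203) and the gate knob at (318,200).

```bash
cat > h.py <<'E'
from plant import readout, viewer, order, bot
import cv2,numpy as np
from scipy.spatial.transform import Rotation as R
def cast(ci,uv,z):
    K=np.array([[ci['fx'],0,ci['cx']],[0,ci['fy'],ci['cy']],[0,0,1.]])
    p=cv2.undistortPoints(np.float64(uv).reshape(-1,1,2),K,ci['D'])[:,0]
    d=np.c_[p[:,0],-p[:,1],-np.ones(len(p))]@R.from_euler('xyz',ci['rotation']).as_matrix().T
    o=ci['origin']; return o+d*((z-o[2])/d[:,2])[:,None]
def mask(im,lo,hi):
    return cv2.inRange(cv2.cvtColor(im,cv2.COLOR_RGB2HSV),lo,hi)
def big(m):
    c,_=cv2.findContours(m,0,2); return max(c,key=cv2.contourArea)
E
python3 - <<'E'
from h import *
for n in("top","scene"):
    im=cv2.imread(f"pics/{n}0.png")[:,:,::-1].copy(); ci=viewer.camera_info(n)
    g=mask(im,(50,120,60),(70,255,255)); c=cv2.convexHull(big(g)); 
    r=cv2.minAreaRect(cast(ci,c[:,0],10)[:,:2].astype('f4')); print(n,'tray',r)
    o=mask(im,(8,150,120),(22,255,255)); cs,_=cv2.findContours(o,0,2)
    for k in cs:
        if cv2.contourArea(k)>15: print('orange',cv2.contourArea(k),cast(ci,[k[:,0].mean(0)],30 if cv2.contourArea(k)>150 else 40))
    rd=mask(im,(0,150,60),(5,255,255))|mask(im,(175,150,60),(180,255,255)); cs,_=cv2.findContours(rd,0,2)
    for k in cs:
        if cv2.contourArea(k)>10: print('red',cv2.contourArea(k),k[:,0].mean(0),cast(ci,[k[:,0].mean(0)],85))
    w=mask(im,(0,0,130),(180,60,255)); 
    w[:, :200]=0; w[:155]=0; w[250:]=0; w[:,365:]=0
    if n=="top":
        w=cv2.morphologyEx(w,3,np.ones((5,5)))
        r=cv2.minAreaRect(cast(ci,cv2.convexHull(big(w))[:,0],14)[:,:2].astype('f4')); print('fix',r,cv2.boxPoints(r))
    a,b,cc,d={'top':(215,365,155,245),'scene':(210,370,180,275)}[n]
    cv2.imwrite(f"pics/{n}crop.png",cv2.resize(im[cc:d,a:b,::-1],None,fx=5,fy=5,interpolation=cv2.INTER_CUBIC))
E
```

```text
top tray ((445.072509765625, -286.3321533203125), (92.95355987548828, 149.29812622070312), 88.1305923461914)
orange 273.0 [[ 405.73712337 -277.89593536   30.        ]]
orange 32.5 [[607.75389328   9.08096435  40.        ]]
orange 33.5 [[611.79836635  33.05792943  40.        ]]
red 2595.5 [165.63076923 266.63076923] [[448.39154441 263.15631865  85.        ]]
red 25.5 [337.85714286 208.07142857] [[577.93814171 -96.39017422  85.        ]]
fix ((602.76953125, -0.6763763427734375), (291.7769470214844, 94.60423278808594), 76.07854461669922) [[ 521.7573  -130.8991 ]
 [ 613.58264 -153.66008]
 [ 683.78174  129.54634]
 [ 591.9564   152.30733]]
scene tray ((448.0885925292969, -288.01483154296875), (91.73828887939453, 152.65234375), 88.18416595458984)
orange 16.5 [[601.10108405   3.54558746  40.        ]]
orange 150.5 [[ 407.96866132 -280.3787325    30.        ]]
red 37.5 [245.2 204.8] [[593.69844284 -98.62909782  85.        ]]
red 1302.5 [401.09433962 183.26415094] [[501.80128425 254.7588337   85.        ]]
```

View pics/topcrop.png

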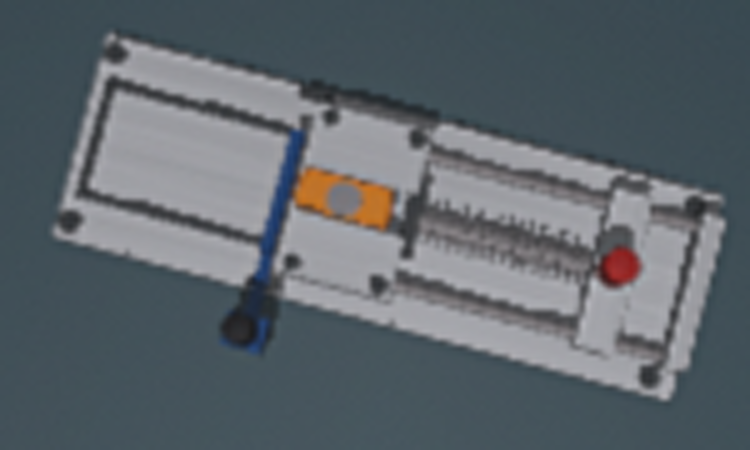

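Run:
```python
from h import *
ci=viewer.camera_info("top")
print(cast(ci,[[263,220.4],[339.4,208.2]],85),cast(ci,[[284,194.4]],40))
ci=viewer.camera_info("scene")
print(cast(ci,[[318,194]],85))
w=viewer.camera_info("wrist");o=readout.get_obs()
print(w['origin']-o['tool_pos'],w['fx'],w['rotation'])
```

```text
[[549.19453246  60.51350674  85.        ]
 [577.72410765 -99.62795022  85.        ]] [[608.78231997  18.62953058  40.        ]]
[[549.82218713  62.20597568  85.        ]]
[-79.60307773  28.33485555  93.62883393] 322.14964676740703 [-0.313533    0.00187725  1.22882   ]
```

```bash
python3 -m creep '0.01 -0.01 0 0 0 0.01 100;0.02 -0.024 -0.004 0 0 0.01 100;0.02 -0.024 -0.004 0 0 0.01 100;0.02 -0.024 -0.004 0 0 0.01 100;0.02 -0.024 -0.004 0 0 0.01 100;0.02 -0.024 -0.004 0 0 0.01 100;0.02 -0.024 -0.004 0 0 0.01 100;0.02 -0.024 -0.004 0 0 0.01 100' 
python3 -m creep '0.02 -0.024 -0.004 0 0 0.01 100;0.02 -0.024 -0.004 0 0 0.01 100;0.02 -0.024 -0.004 0 0 0 100;0.02 -0.024 -0.004 0 0 0 100;0.02 -0.024 -0.004 0 0 0 100;0.02 -0.024 -0.004 0 0 0 100;0.02 -0.024 -0.004 0 0 0 100;0.02 -0.02 -0.004 0 0 0 100'
python3 -m creep '0.02 -0.02 -0.01 0 0 0 100;0.02 -0.024 -0.01 0 0 0 100;0.02 -0.02 -0.01 0 0 0 100;0 0 0 0 0 0 100;0 0 0 0 0 0 100'
python3 - <<'E'
from h import *
print(readout.get_obs()); im=viewer.capture("wrist"); cv2.imwrite("pics/w1.png",im[:,:,::-1])
E
```

```text
time: 0.77
tool_pos: [326.0, 315.4, 263.9]
tcp_rot: [-3.141, -0.0, 2.881]
contact_force: [-0.7, 0.6, 0.4]
grip_width: 91.9
finger_force: 0.0
time: 1.43
tool_pos: [486.1, 127.1, 231.7]
tcp_rot: [-3.141, -0.001, 2.9]
contact_force: [0.2, -0.2, -0.1]
grip_width: 91.6
finger_force: 0.0
time: 1.85
tool_pos: [545.5, 63.8, 201.0]
tcp_rot: [-3.141, -0.002, 2.898]
contact_force: [-0.6, 1.0, -0.5]
grip_width: 91.9
finger_force: 0.0
{'time': 1.85, 'joint_positions': array([-2.32398556e-02,  4.74742387e-01,  1.58572894e+00,  2.19727972e-04,
        1.08363846e+00, -1.35097849e+00]), 'dq': array([ 0.03669809, -0.03717609,  0.02050706,  0.0054568 ,  0.01014067,
        0.00846772]), 'tau': array([ -1.40131898, -46.21865988, -22.42711723,  -0.17273935,
        -0.10302184,  -0.114331  ]), 'tool_pos': array([545.50344033,  63.78998808, 200.96309243]), 'tcp_rot': array([-3.14123303e+00, -2.49885213e-03,  2.89843141e+00]), 'contact_force': array([-0.57545689,  1.02596811, -0.48304564]), 'moment': array([-0.0070687 , -0.0282012 ,  0.03533832]), 'finger_force': 0.0, 'grip_width': 91.94171783327711}
```

View pics/w1.png

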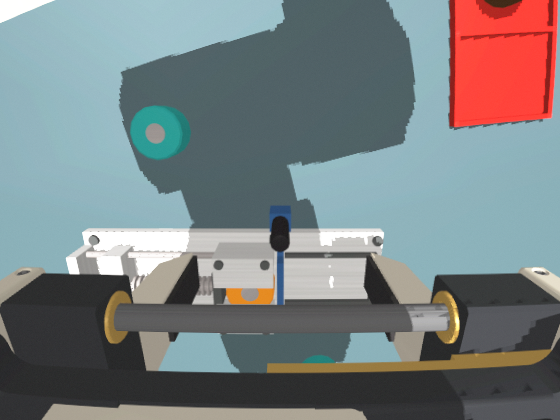

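The wrist view shows the gate knob top at about (280,240), centred between the fingers, which are at columns 183 and 379.

```bash
python3 - <<'E'
from h import *
print(cast(viewer.camera_info("wrist"),[[280,240]],85))
E
python3 -m creep '0.004 -0.003 -0.02 0 0 0 100;0 0 -0.02 0 0 0 60;0 0 -0.02 0 0 0 60;0 0 -0.012 0 0 0 60;0 0 -0.008 0 0 0 60;0 0 0 0 0 0 60;0 0 0 0 0 0 60'
```

```text
[[547.31395952  62.92624117  85.        ]]
time: 2.48
tool_pos: [549.3, 62.5, 122.7]
tcp_rot: [3.141, 0.0, 2.902]
contact_force: [-0.8, -0.4, 0.9]
grip_width: 57.4
finger_force: 0.0
```

```bash
python3 -m creep '0 0 -0.004 0 0 0 0;0 0 0 0 0 0 0;0 0 0 0 0 0 0;0 0 0 0 0 0 0;0 0 0 0 0 0 0;0 0 0 0 0 0 0;0 0 0 0 0 0 0'
python3 -m creep '-0.005 0.0012 0 0 0 0 0;-0.0097 0.0024 0 0 0 0 0;-0.0097 0.0024 0 0 0 0 0;-0.0097 0.0024 0 0 0 0 0;-0.0097 0.0024 0 0 0 0 0;-0.0097 0.0024 0 0 0 0 0;-0.005 0.0012 0 0 0 0 0;0 0 0 0 0 0 0'
```

```text
time: 3.07
tool_pos: [549.4, 61.4, 118.3]
tcp_rot: [-3.141, 0.0, 2.901]
contact_force: [-2.5, -9.3, 3.6]
grip_width: 13.3
finger_force: 30.2
time: 3.73
tool_pos: [492.2, 75.5, 118.4]
tcp_rot: [-3.142, 0.005, 2.901]
contact_force: [7.2, -6.3, -6.0]
grip_width: 13.3
finger_force: 30.0
```

```bash
python3 -m creep '-0.002 0.0005 0 0 0 0 0;0 0 0 0 0 0 0;0 0 0 0 0 0 0'; python3 -m creep '0 0 0 0 0 0 50;0 0 0 0 0 0 50;0 0 0 0 0 0 50;0 0 0 0 0 0 50;0 0 0.02 0 0 0 50;0 0 0.03 0 0 0 50;0 0 0.03 0 0 0 50;0 0 0.01 0 0 0 50'
python3 - <<'E'
from h import *
im=viewer.capture("top"); cv2.imwrite("pics/t2.png",cv2.resize(im[130:270,200:400,::-1],None,fx=4,fy=4,interpolation=2))
E
```

```text
time: 3.98
tool_pos: [492.0, 75.5, 118.5]
tcp_rot: [3.141, 0.008, 2.901]
contact_force: [12.5, -8.1, -11.2]
grip_width: 13.4
finger_force: 30.0
time: 4.65
tool_pos: [490.1, 77.0, 212.1]
tcp_rot: [3.14, 0.005, 2.901]
contact_force: [0.3, -1.0, 0.3]
grip_width: 45.9
finger_force: 0.0
```

View pics/t2.png

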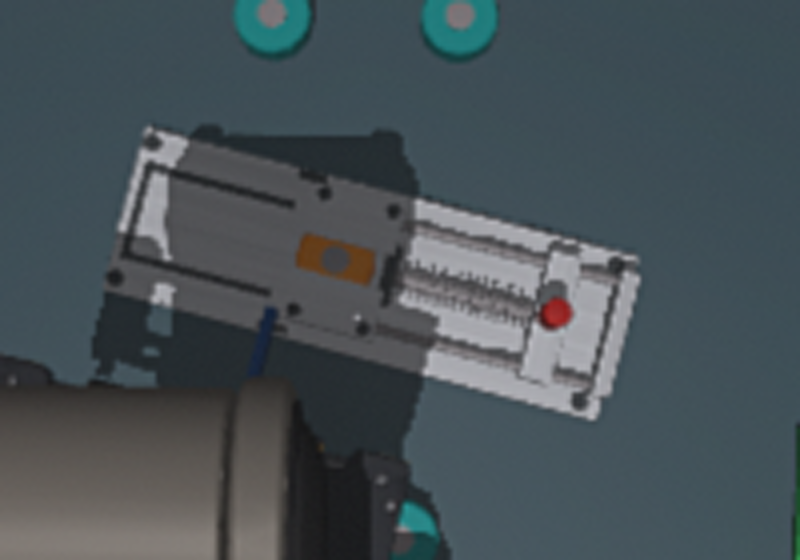

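The gate is clear of the lane and hit its stop at 12 N, and the pad is still in the nest with its spot at crop (335,260). Next is the red knob.

```bash
python3 -m creep '0.008 -0.017 0 0 0 0 60;0.016 -0.032 0 0 0 0 60;0.016 -0.032 0 0 0 0 60;0.016 -0.032 0 0 0 0 60;0.016 -0.032 0 0 0 0 60;0.016 -0.032 0 0 0 0 60;0 0 0 0 0 0 60;0 0 0 0 0 0 60'
python3 - <<'E'
from h import *
im=viewer.capture("wrist"); ci=viewer.camera_info("wrist"); print(readout.get_obs()['tool_pos'])
rd=mask(im,(0,150,60),(5,255,255))|mask(im,(175,150,60),(180,255,255)); rd[:, 400:]=0
c=big(rd); print(cv2.boundingRect(c)); x,y,w,h=cv2.boundingRect(c)
for v in (y,y+h/2,y+h): print(cast(ci,[[x+w/2,v]],85))
E
```

```text
time: 5.37
tool_pos: [576.8, -101.6, 206.8]
tcp_rot: [3.141, -0.002, 2.898]
contact_force: [-0.4, 0.1, -0.5]
grip_width: 55.1
finger_force: 0.0
[ 576.25724685 -100.23955634  206.92795156]
(274, 210, 20, 36)
[[559.30829164 -94.22044787  85.        ]]
[[572.35849889 -97.42318462  85.        ]]
[[ 585.90794368 -100.74753447   85.        ]]
```

```bash
python3 -m creep '0.001 0.001 -0.02 0 0 0 60;0 0 -0.02 0 0 0 60;0 0 -0.02 0 0 0 60;0 0 -0.015 0 0 0 60;0 0 -0.01 0 0 0 60;0 0 0 0 0 0 60;0 0 0 0 0 0 60'
python3 -m creep '0 0 0 0 0 0 0;0 0 0 0 0 0 0;0 0 0 0 0 0 0;0 0 0 0 0 0 0;0 0 0 0 0 0 0;0 0 0 0 0 0 0;0 0 0 0 0 0 0'
```

```text
time: 6.0
tool_pos: [577.7, -98.3, 123.2]
tcp_rot: [3.141, -0.001, 2.902]
contact_force: [-0.0, 0.3, -0.2]
grip_width: 55.0
finger_force: 0.0
time: 6.58
tool_pos: [577.9, -99.6, 123.4]
tcp_rot: [-3.141, 0.0, 2.901]
contact_force: [-0.8, -2.6, 1.5]
grip_width: 15.3
finger_force: 30.0
```

```bash
python3 -m creep '0.0006 0.0025 0 0 0 0 0;0.0012 0.0049 0 0 0 0 0;0.0012 0.0049 0 0 0 0 0;0.0012 0.0049 0 0 0 0 0;0.0012 0.0049 0 0 0 0 0;0.0012 0.0049 0 0 0 0 0;0.0012 0.0049 0 0 0 0 0;0.0012 0.0049 0 0 0 0 0'
python3 -m creep '0.0012 0.0049 0 0 0 0 0;0.0012 0.0049 0 0 0 0 0;0.0012 0.0049 0 0 0 0 0;0.0012 0.0049 0 0 0 0 0;0.0012 0.0049 0 0 0 0 0;0.0012 0.0049 0 0 0 0 0;0.0008 0.0034 0 0 0 0 0;0 0 0 0 0 0 0'
```

```text
time: 7.25
tool_pos: [587.2, -62.2, 123.4]
tcp_rot: [-3.141, 0.001, 2.901]
contact_force: [-2.0, -6.8, 2.4]
grip_width: 15.3
finger_force: 30.0
time: 7.92
tool_pos: [594.8, -32.0, 123.4]
tcp_rot: [-3.136, 0.0, 2.902]
contact_force: [-3.1, -17.7, 3.7]
grip_width: 15.0
finger_force: 30.0
```

```bash
python3 -m creep '0 0.001 0 0 0 0 0;0 0 0 0 0 0 0;0 0 0 0 0 0 0'
python3 - <<'E'
from h import *
for n in("top","scene"):
    im=viewer.capture(n); ci=viewer.camera_info(n)
    o=mask(im,(8,150,60),(22,255,255)); cs,_=cv2.findContours(o,0,2)
    for k in cs:
        if cv2.contourArea(k)>15: print(n,'orange',cv2.contourArea(k),k[:,0].mean(0),cast(ci,[k[:,0].mean(0)],40))
cv2.imwrite("pics/s3.png",cv2.resize(im[150:290,190:390,::-1],None,fx=4,fy=4,interpolation=2))
E
```

```text
time: 8.17
tool_pos: [594.8, -31.9, 123.5]
tcp_rot: [-3.136, 0.001, 2.901]
contact_force: [-4.3, -20.4, 4.1]
grip_width: 14.9
finger_force: 30.0
top orange 322.0 [415.30434783 288.26086957] [[ 408.90874983 -270.82875021   40.        ]]
top orange 145.5 [254.11538462 189.03846154] [[619.54950631  84.98602297  40.        ]]
scene orange 296.0 [323.86666667 235.93333333] [[632.65801768  81.49237585  40.        ]]
scene orange 44.0 [405.92 169.12] [[415.69894338 283.32937632  40.        ]]
scene orange 212.5 [190.60714286 157.39285714] [[ 420.34085112 -274.3018314    40.        ]]
scene orange 92.5 [61.42307692 12.03846154] [[ -358.5643858  -1029.30000475    40.        ]]
scene orange 123.5 [27.32  8.48] [[ -412.43178872 -1231.33229259    40.        ]]
```

View pics/s3.png

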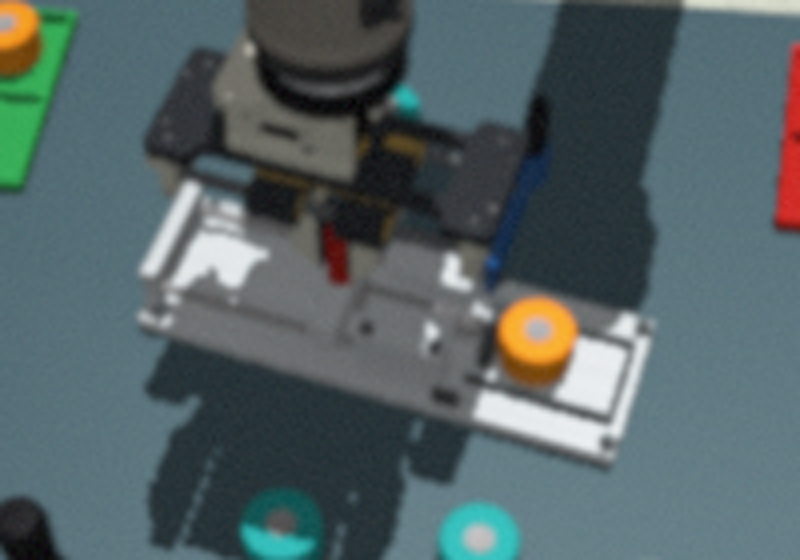

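The pad is out on the apron, flat, with its spot at crop (538,328). I'll bring the slide home under grip.

```bash
python3 -m creep '-0.0024 -0.0098 0 0 0 0 0;-0.0024 -0.0098 0 0 0 0 0;-0.0024 -0.0098 0 0 0 0 0;-0.0024 -0.0098 0 0 0 0 0;-0.0024 -0.0098 0 0 0 0 0;-0.0024 -0.0098 0 0 0 0 0;-0.0024 -0.0098 0 0 0 0 0;0 -0.001 0 0 0 0 0'
python3 -m creep '0 0 0 0 0 0 0;0 0 0 0 0 0 40;0 0 0 0 0 0 40;0 0 0 0 0 0 40;0 0 0 0 0 0 40;0 0 0.02 0 0 0 50;0 0 0.03 0 0 0 60;0 0 0.03 0 0 0 80'
```

```text
time: 8.93
tool_pos: [577.9, -99.8, 123.4]
tcp_rot: [-3.142, 0.0, 2.9]
contact_force: [-0.2, -2.8, 2.6]
grip_width: 15.3
finger_force: 30.0
time: 9.6
tool_pos: [577.4, -97.4, 202.9]
tcp_rot: [3.141, -0.004, 2.901]
contact_force: [0.3, -0.1, -0.2]
grip_width: 52.2
finger_force: 0.0
```

```bash
python3 -m creep '0.003 0.011 0 0 0 -0.11 100;0.003 0.011 0 0 0 -0.11 100;0.003 0.011 0 0 0 -0.11 100;0.003 0.011 0 0 0 -0.11 100;0.003 0.011 0 0 0 -0.11 100;0.003 0.011 0 0 0 -0.11 100;0.003 0.011 0 0 0 -0.11 100;0.003 0.011 0 0 0 -0.11 100'
python3 -m creep '0.003 0.015 0 0 0 -0.11 100;0.003 0.015 0 0 0 -0.11 100;0.003 0.015 0 0 0 -0.11 100;0.003 0.015 0 0 0 -0.11 100;0.003 0.015 0 0 0 -0.11 100;0.003 0.01 0 0 0 -0.11 100;0.003 0.006 0 0 0 -0.031 100;0 0 0 0 0 0 100'
python3 -m creep '0 0 0 0 0 0 100'
python3 - <<'E'
from h import *
im=viewer.capture("wrist"); ci=viewer.camera_info("wrist"); print(readout.get_obs()['tool_pos'])
cv2.imwrite("pics/w4.png",im[:,:,::-1])
cs,_=cv2.findContours(mask(im,(8,150,60),(22,255,255)),0,2)
for k in cs:
  if cv2.contourArea(k)>100: print(cv2.boundingRect(k))
E
```

```text
time: 10.27
tool_pos: [601.9, -9.0, 202.8]
tcp_rot: [-3.141, -0.001, 2.016]
contact_force: [-0.3, -0.3, 1.3]
grip_width: 91.6
finger_force: 0.0
time: 10.93
tool_pos: [623.0, 82.7, 202.7]
tcp_rot: [-3.141, -0.001, 1.331]
contact_force: [-0.5, -1.0, -0.8]
grip_width: 92.1
finger_force: 0.0
time: 11.02
tool_pos: [622.8, 81.3, 202.8]
tcp_rot: [-3.141, 0.0, 1.332]
contact_force: [-0.3, -0.6, -0.3]
grip_width: 92.0
finger_force: 0.0
[622.7970382   80.81767082 202.85304278]
(268, 350, 283, 23)
(105, 292, 25, 51)
(433, 291, 26, 52)
(256, 184, 51, 54)
```

View pics/w4.png

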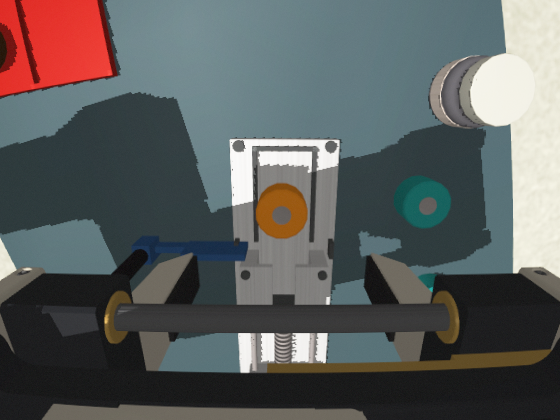

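The pad's spot is at (282,215), centred in the lane. The open gate lies to the left of it.

```bash
python3 - <<'E'
from h import *
print(cast(viewer.camera_info("wrist"),[[282,215]],40))
E
python3 -m creep '0 0 -0.025 0 0 0 100;0 0 -0.025 0 0 0 100;0 0 -0.02 0 0 0 100;0 0 -0.01 0 0 0 100;0 0 0 0 0 0 100;0 0 0 0 0 0 100'
```

```text
[[622.63418153  80.77013704  40.        ]]
time: 11.57
tool_pos: [623.3, 80.3, 123.4]
tcp_rot: [-3.141, 0.0, 1.33]
contact_force: [0.0, 0.7, 0.4]
grip_width: 91.6
finger_force: 0.0
```

```bash
python3 -m creep '0 0 -0.015 0 0 0 100;0 0 -0.013 0 0 0 100;0 0 -0.007 0 0 0 100;0 0 0 0 0 0 100;0 0 0 0 0 0 30;0 0 0 0 0 0 30;0 0 0 0 0 0 30;0 0 0 0 0 0 30'
python3 -m creep '0 0 0 0 0 0 20;0 0 0 0 0 0 20;0 0 0 0 0 0 20;0 0 0 0 0 0 20;0 0 0.01 0 0 0 20;0 0 0.02 0 0 0 20;0 0 0.03 0 0 0 20;0 0 0 0 0 0 20'
```

```text
time: 12.23
tool_pos: [623.6, 80.8, 89.1]
tcp_rot: [3.14, -0.0, 1.33]
contact_force: [-0.1, -0.3, 0.3]
grip_width: 69.8
finger_force: 0.0
time: 12.9
tool_pos: [625.7, 80.8, 154.5]
tcp_rot: [3.132, -0.002, 1.33]
contact_force: [1.5, 0.5, -0.5]
grip_width: 42.7
finger_force: 30.0
```

```bash
python3 -m creep '0 0 0.03 0 0 0 20;-0.005 -0.012 0 0 0 -0.08 20;-0.009 -0.024 0 0 0 -0.1 20;-0.009 -0.024 0 0 0 -0.1 20;-0.009 -0.024 0 0 0 -0.1 20;-0.009 -0.024 0 0 0 -0.1 20;-0.009 -0.024 0 0 0 -0.1 20;-0.009 -0.024 0 0 0 -0.1 20'
python3 -m creep '-0.009 -0.024 0 0 0 -0.1 20;-0.009 -0.024 0 0 0 -0.1 20;-0.009 -0.024 0 0 0 -0.1 20;-0.009 -0.024 0 0 0 -0.1 20;-0.009 -0.024 0 0 0 -0.1 20;-0.009 -0.024 0 0 0 -0.1 20;-0.009 -0.024 0 0 0 -0.1 20;-0.009 -0.024 0 0 0 -0.085 20'
python3 -m creep '-0.009 -0.024 0 0 0 0 20;-0.005 -0.012 0 0 0 0 20;0 0 0 0 0 0 20;0 0 0 0 0 0 20'
python3 - <<'E'
from h import *
im=viewer.capture("wrist"); ci=viewer.camera_info("wrist"); print(readout.get_obs()['tool_pos'])
cv2.imwrite("pics/w5.png",im[:,:,::-1])
c=cv2.convexHull(big(mask(im,(50,120,40),(70,255,255))))
print(cv2.minAreaRect(cast(ci,c[:,0],10)[:,:2].astype('f4')))
E
```

```text
time: 13.57
tool_pos: [563.6, -76.3, 178.8]
tcp_rot: [3.141, -0.0, 0.645]
contact_force: [0.9, -0.8, -0.1]
grip_width: 43.2
finger_force: 30.0
time: 14.23
tool_pos: [491.6, -268.4, 178.8]
tcp_rot: [3.141, -0.0, -0.14]
contact_force: [0.2, 0.3, -0.6]
grip_width: 43.0
finger_force: 30.0
time: 14.57
tool_pos: [478.0, -303.3, 178.4]
tcp_rot: [-3.141, -0.0, -0.136]
contact_force: [-0.5, 0.7, -1.0]
grip_width: 43.2
finger_force: 30.0
[ 478.30487152 -302.55147764  178.31563135]
((476.4938659667969, -288.8529357910156), (92.43841552734375, 89.79454040527344), 88.013427734375)
```

View pics/w5.png

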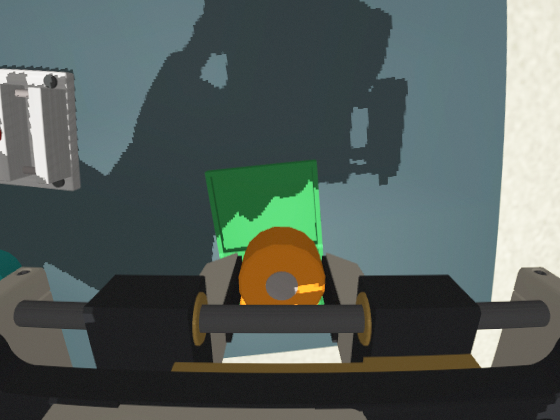

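Held pad at (282,285), with the empty green pocket just below and beyond it. Correcting by +5 mm in x and +14 mm in y, then lowering.

```bash
python3 -m creep '0.005 0.014 -0.01 0 0 0.1 20;0 0 -0.02 0 0 0 20;0 0 -0.02 0 0 0 20;0 0 -0.02 0 0 0 20;0 0 -0.01 0 0 0 20;0 0 0 0 0 0 20;0 0 0 0 0 0 20'
python3 -m creep '0 0 -0.008 0 0 0 20;0 0 -0.004 0 0 0 20;0 0 -0.003 0 0 0 20;0 0 -0.002 0 0 0 20;0 0 0 0 0 0 20;0 0 0 0 0 0 20'
```

```text
time: 15.2
tool_pos: [483.6, -288.5, 98.3]
tcp_rot: [-3.141, 0.0, -0.034]
contact_force: [-0.3, 0.2, 0.6]
grip_width: 43.3
finger_force: 30.0
time: 15.7
tool_pos: [483.1, -289.4, 81.3]
tcp_rot: [3.141, -0.0, -0.035]
contact_force: [-0.4, -0.3, -0.8]
grip_width: 43.2
finger_force: 30.0
```

```bash
python3 -m creep '0 0 -0.001 0 0 0 20;0 0 0 0 0 0 20;0 0 0 0 0 0 75;0 0 0 0 0 0 75;0 0 0 0 0 0 75;0 0 0 0 0 0 75;0 0 0 0 0 0 75;0 0 0 0 0 0 75'
python3 -m creep '0 0 0.01 0 0 0 75;0 0 0.02 0 0 0 75;0 0 0.03 0 0 0 75;0 0 0.03 0 0 0 75;0 0 0.03 0 0 0 75;-0.03 0.03 0 0 0 0 75;-0.03 0.035 0 0 0 0 75;0 0 0 0 0 0 75'
python3 - <<'E'
from h import *
im=viewer.capture("wrist"); ci=viewer.camera_info("wrist")
cv2.imwrite("pics/w6.png",im[:,:,::-1])
cs,_=cv2.findContours(mask(im,(8,150,60),(22,255,255)),0,2)
for k in cs:
  if cv2.contourArea(k)>300: print(cv2.boundingRect(k),cast(ci,[k[:,0].mean(0)],32))
E
```

```text
time: 16.37
tool_pos: [483.2, -289.3, 80.3]
tcp_rot: [3.141, -0.0, -0.035]
contact_force: [-0.0, 0.1, -0.1]
grip_width: 68.5
finger_force: 0.0
time: 17.03
tool_pos: [419.9, -221.6, 199.1]
tcp_rot: [-3.134, 0.009, -0.034]
contact_force: [0.1, 0.7, -0.4]
grip_width: 68.7
finger_force: 0.0
(223, 352, 302, 21) [[ 253.20860129 -321.77800652   32.        ]]
(397, 292, 21, 52) [[ 312.37990398 -345.69534422   32.        ]]
(145, 292, 21, 52) [[322.18302413 -96.52772382  32.        ]]
(324, 192, 52, 55) [[ 416.16662165 -281.57265902   32.        ]]
(336, 102, 59, 56) [[ 489.13595083 -293.50670281   32.        ]]
```

View pics/w6.png

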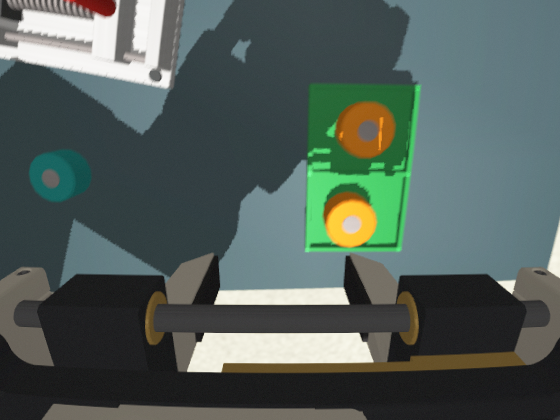

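The pad is seated flat in the empty pocket, with its spot at (368,130), and the finished pad is undisturbed. Now to shut the gate.

```bash
python3 -m creep '0.004 0.015 0 0 0 -0.02 60;0.008 0.033 0 0 0 -0.03 60;0.008 0.033 0 0 0 -0.03 60;0.008 0.033 0 0 0 -0.03 60;0.008 0.033 0 0 0 -0.03 60;0.008 0.033 0 0 0 -0.03 60;0.008 0.033 0 0 0 -0.03 60;0.008 0.033 0 0 0 -0.006 60'
python3 -m creep '0.008 0.033 0 0 0 0 60;0.004 0.018 0 0 0 0 60;0 0 0 0 0 0 60;0 0 0 0 0 0 60'
python3 - <<'E'
from h import *
im=viewer.capture("wrist"); print(readout.get_obs()['tool_pos'],readout.get_obs()['tcp_rot'])
cv2.imwrite("pics/w7.png",im[:,:,::-1])
E
```

```text
time: 17.75
tool_pos: [487.9, 19.2, 201.1]
tcp_rot: [-3.141, -0.002, -0.243]
contact_force: [1.1, -0.2, -0.1]
grip_width: 55.2
finger_force: 0.0
time: 18.08
tool_pos: [499.4, 69.4, 200.6]
tcp_rot: [3.141, -0.001, -0.239]
contact_force: [-0.3, -0.1, -0.7]
grip_width: 54.9
finger_force: 0.0
[499.08344115  68.50678357 200.51072474] [ 3.14123822e+00 -6.91140874e-04 -2.40404664e-01]
```

View pics/w7.png

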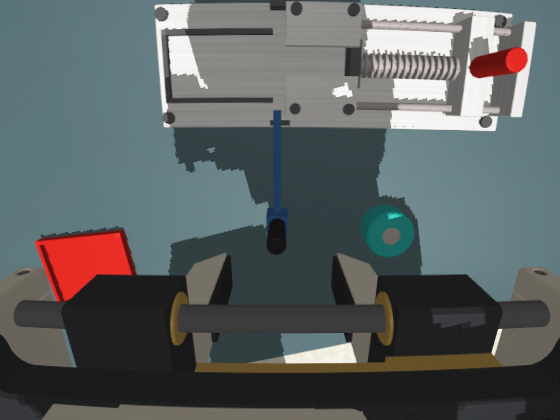

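The gate knob top is at (277,243), and the ejector is back home with its red knob at (516,60).

```bash
python3 - <<'E'
from h import *
print(cast(viewer.camera_info("wrist"),[[277,243]],85))
E
python3 -m creep '-0.007 0.006 -0.02 0 0 0 60;0 0 -0.02 0 0 0 60;0 0 -0.02 0 0 0 60;0 0 -0.012 0 0 0 60;0 0 -0.008 0 0 0 60;0 0 0 0 0 0 60;0 0 0 0 0 0 60'
python3 -m creep '0 0 -0.003 0 0 0 0;0 0 0 0 0 0 0;0 0 0 0 0 0 0;0 0 0 0 0 0 0;0 0 0 0 0 0 0;0 0 0 0 0 0 0;0 0 0 0 0 0 0'
```

```text
[[494.49354268  72.76428404  85.        ]]
time: 18.72
tool_pos: [491.9, 74.0, 120.5]
tcp_rot: [3.141, -0.0, -0.243]
contact_force: [0.6, -0.4, 0.1]
grip_width: 55.2
finger_force: 0.0
time: 19.3
tool_pos: [491.7, 75.3, 117.4]
tcp_rot: [-3.141, -0.0, -0.241]
contact_force: [2.0, 9.9, -0.8]
grip_width: 13.2
finger_force: 30.2
```

Gripped. Sliding it shut.

```bash
python3 -m creep '0.005 -0.0012 0 0 0 0 0;0.0097 -0.0024 0 0 0 0 0;0.0097 -0.0024 0 0 0 0 0;0.0097 -0.0024 0 0 0 0 0;0.0097 -0.0024 0 0 0 0 0;0.0097 -0.0024 0 0 0 0 0;0.005 -0.0012 0 0 0 0 0;0 0 0 0 0 0 0'
python3 -m creep '0.001 0 0 0 0 0 0;0 0 0 0 0 0 0;0 0 0 0 0 0 0'
```

```text
time: 19.97
tool_pos: [550.1, 60.9, 117.4]
tcp_rot: [-3.141, 0.002, -0.241]
contact_force: [-1.6, 4.7, 4.3]
grip_width: 13.2
finger_force: 30.0
time: 20.22
tool_pos: [550.2, 60.9, 117.4]
tcp_rot: [-3.142, 0.002, -0.241]
contact_force: [-3.8, 4.0, 5.2]
grip_width: 13.2
finger_force: 30.0
```

```bash
python3 -m creep '0 0 0 0 0 0 50;0 0 0 0 0 0 50;0 0 0 0 0 0 50;0 0 0 0 0 0 50;0 0 0.03 0 0 0 50;0 0 0.03 0 0 0 50;0 0 0.03 0 0 0 50;-0.03 0 0.01 0 0 0 50'
python3 -m creep '-0.035 0.01 0 0 0 0 50;-0.035 0.01 0 0 0 0 50;0 0 0 0 0 0 50;0 0 0 0 0 0 50'
python3 - <<'E'
from h import *
im=viewer.capture("scene"); cv2.imwrite("pics/s8.png",im[:,:,::-1])
E
```

```text
time: 20.88
tool_pos: [526.4, 59.8, 221.8]
tcp_rot: [-3.139, -0.012, -0.242]
contact_force: [0.8, 0.2, 1.3]
grip_width: 46.1
finger_force: 0.0
time: 21.22
tool_pos: [449.8, 80.7, 217.6]
tcp_rot: [3.141, 0.0, -0.24]
contact_force: [-0.0, -0.2, 0.7]
grip_width: 46.0
finger_force: 0.0
```

View pics/s8.png

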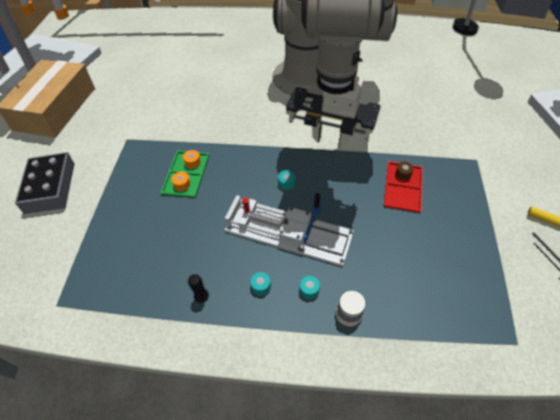

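The gate is shut with its knob back at (318,200), and the ejector is home at (246,204). The pad is in the green pocket at (181,181), and the bystanders are in place.

```bash
python3 -c "
from plant import order
print(order.close_job())"
```

```text
the job is handed in; nothing more can be done
None
```

The job is handed in: the pad is flat in the green tray's empty pocket, the gate is shut, the ejector is home and no bystander has moved, as checked in the final picture; the verdict was not shown to me.

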